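Put the flat rules away and dim the desk lamp

ROBOT

A 6-joint arm with a two-finger parallel gripper is mounted at the origin on the work surface. World frame = base frame: x ahead of the robot, y to its left, z up, the work surface at z = 0. Lengths are in m, angles in rad, forces in N, time in s.
With the tool pointing down it reaches from about 0.425 to 0.925 m from the base axis. Payload 12.5 kg.
Tool frame: the origin (TCP) lies at the very end of the fingers, on their centre line; the grasp point (between the pads) lies 19 mm behind it (robot.hold_point_z is the distance from the TCP to the grasp point, in m); z points along the fingers, y is the line along which they close (so a half turn about z gives the same grasp; the last joint's range is limited). The gripper opens to 85 mm and grips with 20 to 120 N. Pads are 22 mm wide; open, the fingers measure 114 mm over their backs; the gripper's body (76 mm by 85 mm) begins 54 mm behind the grasp point. The pads swing forward as they close: fully open they stand 13 mm farther back than shut.
Start: joints at [-1.236, 0.491, 1.559, -0, 1.092, -0.106], TCP at [0.267, -0.565, 0.231] pointing down, gripper open.
Joint ranges: [-3.1, 3.1], [-0.84, 2.19], [0.05, 2.79], [-1.13, 4.28], [0.06, 2.93], [-2.69, 2.69]. Speed limits (rad/s): [2.22, 2.22, 2.79, 3.14, 3.14, 3.14].

INTERFACE

Orientations are given as a 3x3 rotation matrix whose columns are the frame's x, y, z axes.
In Python, from plant import robot gives the robot as it stands. The module is installed in compiled form; this text tells all that it offers. Calls block until the motion is done:
- robot.move_ptp(position, orientation): joint-space move of the TCP to a pose.
- robot.move_straight(position, orientation=None, v=0.15): straight line of the TCP; orientation=None keeps the orientation; v is the mean speed in m/s.
- robot.movej(angles): joint-space move.
- robot.set_gripper(opening): opening from 0.0 (shut) to 1.0 (fully open); the grip force is fixed at half the most; returns when the fingers have stopped.
- robot.wait(seconds).
- robot.ik(position, orientation): joint angles nearest the present ones, or None.
- robot.state(): the state.
- robot.get_image(name): name is "scene" or "top"; returns a dict with "image" (480x640x3 uint8, red, green, blue), "depth" (480x640 float32, m along the optical axis (not along the pixel's ray), 0 where there is no reading), "vertical_fov" (degrees; the focal length in pixels is half the picture's height over the tangent of half this angle, whatever the lens; pixels are square), "cx", "cy" (the principal point, pixels), "world_to_cam" (4x4, takes a point from world to camera coordinates). Camera axes: x right, y up, looking along -z (the intrinsics and any distortion apply to the point x, -y, -z); pixel columns grow to the right and rows downward; lengths in m; the calibration is good to about 2 mm. A picture is of the moment at which its call begins.
A pose or a line that the arm cannot do raises robot.Unreachable and nothing moves.
- robot.hand_in(): hands the job in; it is judged then, once.
The state is a dict: "time": time; "qpos": joint angles; "qd": joint speeds; "effort": joint torques, N m; "position": TCP position; "orientation": TCP orientation; "contact_force": force on the tool from outside, world axes, zero at the start; "moment": the same for the moment, N m; "gripper_width": opening from 0.0 (shut) to 1.0 (fully open); "grasp_force": force on a finger pad.
Only numpy, scipy, OpenCV 4.12 (cv2) and the standard library are available. Lean on these libraries where they do the work, as an engineer would, in place of code of your own. Each camera call takes 0.05 s, during which the arm holds its last target. There are 200 camera calls.

TASK

Clear the desk for the night: pull out the top tray of the steel organizer, lay every thin flat strip that is out on the desk (ruler, drafting rule, straightedge, cutting-mat offcut; slide each to overhang the desk's right-hand edge so that it can be pinched) flat in that tray, and push the tray fully shut. Only when that is done, move the lamp's dimmer lever down to its night-light mark. Let no strip fall off the desk, and leave the other things on the desk where they are.

Things in the scene. Friction and masses are not known exactly. Their poses are not given: they have to be found in the camera images.
- ruler_mid (a point): Aluminium ruler with graduations and a hanging hole at one end: a thin flat strip 44 mm wide, 200 mm long, 3 mm thick, up to 100 g, lying on the desk (may be absent: then None). This point is its centre, half-way up its thickness; local x runs across the width, y along the length, z is normal to it. Its length points roughly at the desk's right-hand edge. Too flat to grip on the desk; slides when pressed on top and dragged.
- template_mid (a point): Black plastic drafting rule with white graduations and a hanging hole at one end: a thin flat strip 52 mm wide, 190 mm long, 3 mm thick, up to 75 g, lying on the desk (may be absent: then None). This point is its centre, half-way up its thickness; local x runs across the width, y along the length, z is normal to it. Its length points roughly at the desk's right-hand edge. Too flat to grip on the desk; slides when pressed on top and dragged.
- offcut_mid (a point): Grey offcut of cutting mat with a printed grid of squares: a thin flat strip 60 mm wide, 180 mm long, 3 mm thick, up to 85 g, lying on the desk (may be absent: then None). This point is its centre, half-way up its thickness; local x runs across the width, y along the length, z is normal to it. Its length points roughly at the desk's right-hand edge. Too flat to grip on the desk; slides when pressed on top and dragged.
- straightedge_mid (a point): Plain dark wooden straightedge with a hanging hole at one end: a thin flat strip 48 mm wide, 195 mm long, 3 mm thick, up to 85 g, lying on the desk (may be absent: then None). This point is its centre, half-way up its thickness; local x runs across the width, y along the length, z is normal to it. Its length points roughly at the desk's right-hand edge. Too flat to grip on the desk; slides when pressed on top and dragged.
- desk_edge (a point): A point on the top rim of the desk's straight right-hand edge (the -y side, about 0.27 m to the robot's right). The edge runs along x, from x = -0.40 to x = 0.90 m; beyond it is nothing down to the floor. The desktop is 30 mm thick, its top at z = 0.
- tray (a joint): How far the organizer's top tray is pulled out, m: 0 shut, 0.17 at the stop. It slides with about 1.5 N of friction, straight out of the organizer's front, and stays where it is left.
- organizer: Stainless three-tier organizer, 240 mm deep, 270 mm wide, 150 mm high, turned partly towards the robot, fixed; origin under its middle, x to its back, y left, z up. Two open shelves, and on top, under a cover plate, the sliding tray. The cover hides the whole tray when shut: pulled out by d, the front d of the tray is open from above.
- tray_floor (a point): Centre of the sliding tray's inner floor, moving with it. Local x points to the organizer's back (pulling out moves the tray along -x), y to the left seen from its front, z up. Inside the tray is 226 mm (x) by 248 mm (y); the floor lies 103 mm above the desk; its walls rise 33 mm above the floor, the front panel 41 mm.
- tray_bar (a point): Middle of the tray's pull bar, moving with the tray: a round bar 10 mm thick and 100 mm long, along the tray's y, 128 mm above the desk, its axis 42 mm in front of the tray's front panel; free space above it. Same axes as the tray floor.
- lever (a joint): Angle of the lamp's dimmer lever, rad: 0 = off, the lever leaning 0.8 rad to the lamp's left (+y); 0.5 = the night-light mark (by far the longest and thickest of the three ticks on the dial plate: off, night, full; lever 0.3 rad left of upright); 0.8 = upright; 1.6 = full, leaning 0.8 rad to its right (-y). It swings stiffly (about 0.08 Nm) and stays where it is left.
- lever_knob (a point): Centre of the black knob at the lever's end: a cylinder 20 mm across and 26 mm long along the lamp's x, 70 mm from the pivot on an 8 mm rod.
- lever_pivot (a point): The lever's hinge point on the lamp base, 34 mm above the desk. Axes are the lamp's: x to its back (away from the robot), y left, z up; hinge along x. The fixed base is a disc 160 mm across, 28 mm high, centred 40 mm behind this point; the lamp's arm rises 86 mm behind and 36 mm left of it and leans back; a dial plate of 30 mm radius stands 12 mm behind it.
- mouse: White computer mouse, 110 x 60 x 36 mm, origin under its middle. Leave alone.
- dispenser: Black tape dispenser, 150 x 60 x 80 mm, origin under its middle. Leave alone.
- clip_a: Aluminium binder clip, 50 mm wide, 24 mm high, origin under its middle. Leave alone.
- clip_b: Another aluminium binder clip like it. Leave alone.
- succulent: Green pot, 92 mm across and 78 mm high, with a succulent 40 mm taller, standing on the organizer's top; origin under its middle. Leave alone.
- mug: White mug, 82 mm across, 95 mm high, origin under its middle. Leave alone.

How it is judged:
On the way, in this order (a step that is already met when the one before it is completed fails the run):
1. the top tray is pulled out (value of joint tray above 0.1 m), for 0.2 s.
2. every strip that is present lies in the tray, released (x of ruler_mid in the frame of tray_floor between -0.11 and 0.11 m and y of ruler_mid in the frame of tray_floor between -0.115 and 0.115 m and z of ruler_mid in the frame of tray_floor between -0.004 and 0.03 m and angle between each of ruler_mid, template_mid, offcut_mid, straightedge_mid's own z axis and vertical below 0.2 rad and x of template_mid in the frame of tray_floor between -0.11 and 0.11 m and y of template_mid in the frame of tray_floor between -0.115 and 0.115 m and z of template_mid in the frame of tray_floor between -0.004 and 0.03 m and x of offcut_mid in the frame of tray_floor between -0.11 and 0.11 m and y of offcut_mid in the frame of tray_floor between -0.115 and 0.115 m and z of offcut_mid in the frame of tray_floor between -0.004 and 0.03 m and x of straightedge_mid in the frame of tray_floor between -0.11 and 0.11 m and y of straightedge_mid in the frame of tray_floor between -0.115 and 0.115 m and z of straightedge_mid in the frame of tray_floor between -0.004 and 0.03 m and contact force between each of ruler, template, offcut, straightedge and the fingers below 0.1 N), for 0.3 s.
3. the tray is pushed shut on them (x of ruler_mid in the frame of tray_floor between -0.11 and 0.11 m and y of ruler_mid in the frame of tray_floor between -0.115 and 0.115 m and z of ruler_mid in the frame of tray_floor between -0.004 and 0.03 m and angle between each of ruler_mid, template_mid, offcut_mid, straightedge_mid's own z axis and vertical below 0.2 rad and x of template_mid in the frame of tray_floor between -0.11 and 0.11 m and y of template_mid in the frame of tray_floor between -0.115 and 0.115 m and z of template_mid in the frame of tray_floor between -0.004 and 0.03 m and x of offcut_mid in the frame of tray_floor between -0.11 and 0.11 m and y of offcut_mid in the frame of tray_floor between -0.115 and 0.115 m and z of offcut_mid in the frame of tray_floor between -0.004 and 0.03 m and x of straightedge_mid in the frame of tray_floor between -0.11 and 0.11 m and y of straightedge_mid in the frame of tray_floor between -0.115 and 0.115 m and z of straightedge_mid in the frame of tray_floor between -0.004 and 0.03 m and value of joint tray below 0.008 m), for 0.2 s.
4. then the lamp's lever is moved to the night-light mark (value of joint lever between 0.4 and 0.6 rad), for 0.3 s.
At the end, for the whole second after the job is handed in: Every strip present lies flat (within 0.2 rad) inside the top tray, the tray is shut to within 8 mm, and the lever stands still at the night-light mark, 0.5 rad, within 0.1 rad (all of step 3 and all of step 4 and velocity of joint lever below 0.05 rad/s); the robot touches nothing.
It fails at once if a strip falls off the desk (height (world z) of any of ruler_mid, template_mid, offcut_mid, straightedge_mid below -0.1 m).
It fails at once if something else on the desk is moved by more than 25 mm (distance of any of mouse, dispenser, clip_a, clip_b, succulent, mug from where it was at the start of the episode above 0.025 m).
Of ruler, template, offcut, straightedge only 3 to 4 are there at a start; the rules pass over those that are not, and their reading is None.
At some moment in a run one of ruler, template, offcut, straightedge may be knocked a few centimetres aside while the robot is not near it.
It also fails if it takes over 210 s, if anything falls off the work surface, if the arm or the gripper's body presses on something with over 40 N, if the wrist force passes 120 N, or if a joint passes its speed limit or range.

## Working session

There is one attempt and no reset: what is moved stays moved. The work goes in short steps, each a Python script; the robot and the scene stay as the last script left them, time stands still between calls to the robot, and variables do not carry over. Pictures are saved under pics/ and viewed, at most 17 in all, crops included, and the job is handed in when it is done.

```bash
mkdir -p pics; ls; cat > h.py <<'E'
import numpy as np, cv2
from plant import robot
def snap(name, fn=None):
    d=robot.get_image(name)
    if fn: cv2.imwrite(f'pics/{fn}.png', d['image'][:,:,::-1])
    np.savez(f'{name}.npz', **{k:v for k,v in d.items()})
    return d
def load(name): return dict(np.load(f'{name}.npz', allow_pickle=True))
def cloud(d):
    f=240/np.tan(np.radians(float(d['vertical_fov']))/2)
    v,u=np.mgrid[0:480,0:640]; z=d['depth']
    p=np.stack([(u-d['cx'])/f*z, -(v-d['cy'])/f*z, -z],-1)
    T=np.linalg.inv(d['world_to_cam'])
    w=p@T[:3,:3].T+T[:3,3]; w[z==0]=np.nan
    return w
E
python3 - <<'E'
from h import *
for n in ('scene','top'):
    d=snap(n,n+'0'); print(n,d.keys(),d['vertical_fov'],d['cx'],d['cy'],d['world_to_cam'],[ (k,v) for k,v in d.items() if k not in('image','depth')][4:])
print(robot.state())
E
```

```text
pics
scene dict_keys(['image', 'depth', 'vertical_fov', 'cx', 'cy', 'world_to_cam']) 54.73419500771452 320.41234647995515 238.65771111025936 [[ 0.5213272   0.85321535 -0.01554066 -0.43592184]
 [-0.66682136  0.41866672  0.61649612  0.26455486]
 [ 0.53251031 -0.31103335  0.78720457 -1.40609482]
 [ 0.          0.          0.          1.        ]] []
top dict_keys(['image', 'depth', 'vertical_fov', 'cx', 'cy', 'world_to_cam']) 54.184087159072554 326.41257918219907 241.5044180475603 [[-0.01848534 -0.99953018 -0.02444826  0.17555971]
 [ 0.99738763 -0.02014248  0.06936998 -0.57947638]
 [-0.06982984 -0.02310207  0.99729138 -1.14147078]
 [ 0.          0.          0.          1.        ]] []
{'time': 0.1, 'qpos': array([-1.23557112e+00,  4.91509778e-01,  1.55937508e+00,  1.11170944e-05,
        1.09168389e+00, -1.05592515e-01]), 'qd': array([-0.00056305, -0.00204112, -0.0016922 , -0.00063843,  0.00085061,
       -0.00062893]), 'effort': array([ 3.05714071e-03, -6.19446588e+01, -2.62026000e+01, -7.23381231e-05,
        2.90722339e-03, -2.63484458e-05]), 'position': array([ 0.26663964, -0.56506143,  0.23078427]), 'orientation': array([[ 9.04405267e-01,  4.26674367e-01, -3.11800285e-04],
       [ 4.26674466e-01, -9.04404801e-01,  9.25004434e-04],
       [ 1.12682007e-04, -9.69616102e-04, -9.99999524e-01]]), 'contact_force': array([ 0.31945737,  1.28010577, -0.22652272]), 'moment': array([0.02224815, 0.00425408, 0.05454902]), 'grasp_force': 0.0, 'gripper_width': 0.9977306055200622}
```

View pics/scene0.png

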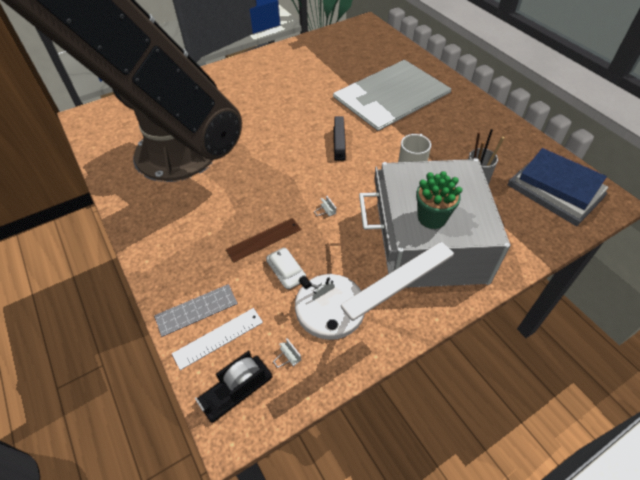

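View pics/top0.png

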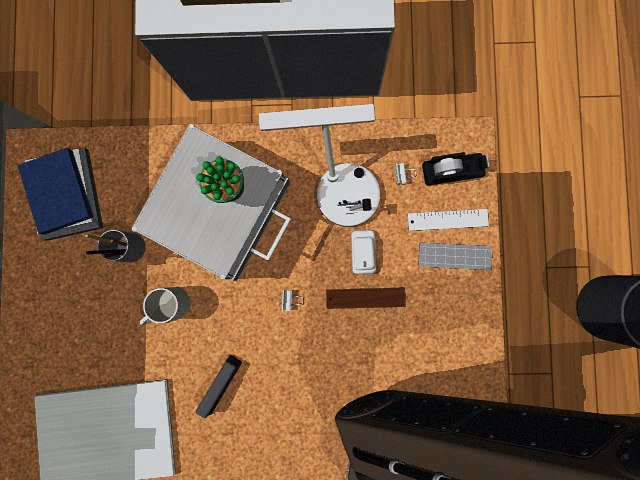

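The images show three strips: ruler (top picture, about 448,219), offcut (455,256) and straightedge (366,298). There is no template, since the dark item at (218,385) looks like a stapler. The organizer's bar is near (272,235) and the lamp's knob near (358,172) or (345,205). Next I'll turn these pixels into positions.

```bash
python3 - <<'E'
from h import *
d=load('top'); w=cloud(d); s=load('scene'); ws=cloud(s)
def m(w,u,v,r=1): return np.round(np.nanmedian(w[v-r:v+r+1,u-r:u+r+1].reshape(-1,3),0),4)
for n,(u,v) in dict(rul_l=(411,220),rul_r=(487,217),off_l=(421,255),off_r=(490,257),st_l=(329,298),st_r=(403,297),stapler=(218,385),bar=(274,235),cover1=(238,262),cover2=(278,182),mouse=(365,250),clip=(290,300),clip2=(402,173),disp=(455,167)).items(): print(n,m(w,u,v))
# min area rects for strips by colour+box
im=d['image'].astype(int); hsv=cv2.cvtColor(d['image'],cv2.COLOR_RGB2HSV)
def rect(mask,name,W=w):
    n,l,st,c=cv2.connectedComponentsWithStats(mask.astype(np.uint8)); k=1+np.argmax(st[1:,4]); P=W[l==k]; P=P[~np.isnan(P[:,0])]
    r=cv2.minAreaRect(P[:,:2].astype(np.float32)); print(name,len(P),r,'z',np.median(P[:,2]),np.round(P[:,:2].mean(0),3))
def box(x0,x1,y0,y1):
    b=np.zeros((480,640),bool); b[y0:y1,x0:x1]=1; return b
rect((hsv[...,1]<90)&box(400,500,200,238),'ruler')
rect((hsv[...,1]<90)&box(400,500,236,280),'offcut')
rect((hsv[...,2]<110)&box(318,415,280,316),'straight')
for x in (520,): pass
# desk edge: depth jump along rows
for v in (150,240,300,340):
    z=w[v,:,2]; e=np.where(z[:600]>-0.05)[0]; e=e[e<560].max(); print('edge',v,e,w[v,e])
# organizer cover plane
z=w[...,2]; mk=(z>0.14)&(z<0.158)&box(120,300,115,290); rect(mk,'cover')
print('h range',np.nanpercentile(z[mk],[5,50,95]))
mk=(z>0.115)&(z<0.14)&box(245,300,200,265); rect(mk,'bar')
# lamp: scene & top points of knob height .07-.13
for W,nm in((w,'top'),(ws,'scene')):
    q=(W[...,2]>0.035)&(W[...,2]<0.13)&(W[...,0]>.5)&(W[...,0]<.85)&(W[...,1]>-.2)&(W[...,1]<.1)
    vv,uu=np.where(q); print(nm,uu.min(),uu.max(),vv.min(),vv.max(),len(uu))
cv2.imwrite('pics/c1.png',cv2.resize(d['image'][140:240,300:400,::-1],(600,600),interpolation=2))
cv2.imwrite('pics/c2.png',cv2.resize(s['image'][250:350,270:390,::-1],(720,600),interpolation=2))
E
```

```text
rul_l [ 0.6342 -0.0495  0.0029]
rul_r [ 0.638  -0.2391  0.0019]
off_l [ 0.5454 -0.071   0.004 ]
off_r [ 0.5372 -0.2424  0.0034]
st_l [0.4425 0.1609 0.0054]
st_r [ 0.4418 -0.0232  0.0054]
stapler [0.2426 0.4293 0.047 ]
bar [6.032e-01 2.975e-01 5.000e-04]
cover1 [0.5337 0.3673 0.1048]
cover2 [0.716  0.2705 0.1051]
mouse [0.559  0.0703 0.038 ]
clip [0.4402 0.2563 0.0235]
clip2 [ 0.7511 -0.0277  0.0209]
disp [ 0.7491 -0.1452  0.0806]
ruler 1417 ((0.6339922547340393, -0.14177078008651733), (0.04516869783401489, 0.20212973654270172), 1.9208041429519653) z 0.004093735451380365 [ 0.634 -0.141]
offcut 1745 ((0.5415822863578796, -0.15545059740543365), (0.1807837039232254, 0.060189440846443176), 85.81314849853516) z 0.004223420212592588 [ 0.541 -0.156]
straight 1528 ((0.4413599967956543, 0.06984366476535797), (0.04934384301304817, 0.1983923316001892), 0.44248127937316895) z 0.004094492474204348 [0.442 0.069]
edge 150 495 [ 0.80948209 -0.26887578 -0.00327176]
edge 240 499 [ 0.57912899 -0.26655397  0.00360233]
edge 300 502 [ 4.29913664e-01 -2.68550620e-01  2.31666439e-04]
edge 340 503 [ 0.33207531 -0.26598657  0.00219316]
cover 11152 ((0.6717431545257568, 0.4278114140033722), (0.24211087822914124, 0.2734281122684479), 61.03110122680664) z 0.15048111033053868 [0.664 0.432]
h range [0.14699497 0.15043638 0.15357709]
bar 477 ((0.5915393829345703, 0.2894733250141144), (0.048993002623319626, 0.15995058417320251), 60.20518493652344) z 0.13252085276451298 [0.592 0.288]
top 352 468 152 268 1368
scene 216 337 248 399 1719
```

View pics/c2.png

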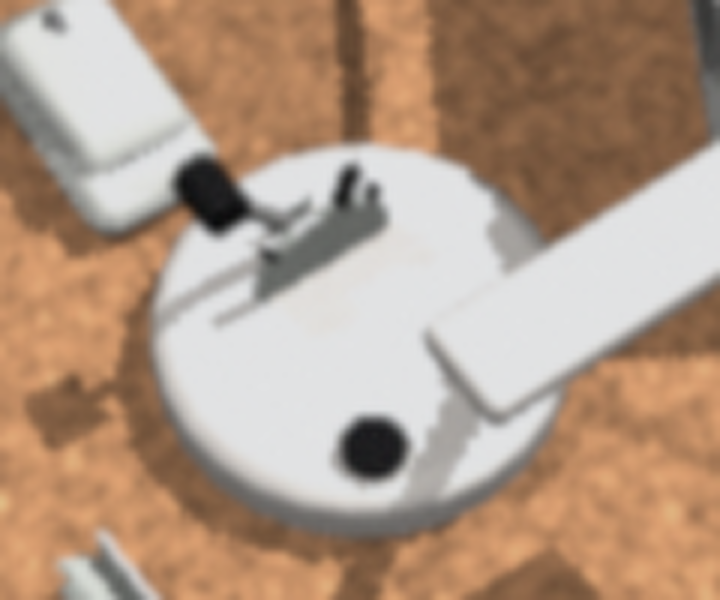

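View pics/c1.png

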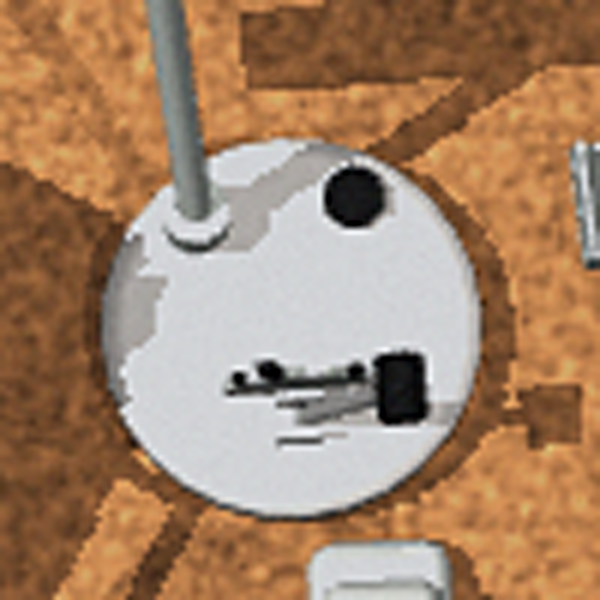

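Three strips are out. The lever leans right (full), with the night tick left of centre. The bar's centre is near top pixel (280,238). Before moving I'll check the key poses with IK and locate the bar and knob.

```bash
cat >> h.py <<'E'
def px2w(d,u,v,z):
    f=240/np.tan(np.radians(float(d['vertical_fov']))/2); T=np.linalg.inv(d['world_to_cam'])
    r=T[:3,:3]@np.array([(u-d['cx'])/f,-(v-d['cy'])/f,-1]); o=T[:3,3]
    return o+r*(z-o[2])/r[2]
def R(zdir, ydir):
    z=np.array(zdir,float); z/=np.linalg.norm(z); y=np.array(ydir,float); y-=z*(y@z); y/=np.linalg.norm(y)
    return np.stack([np.cross(y,z),y,z],1)
YAW=np.radians(61.0); TX=np.array([np.cos(YAW),np.sin(YAW),0]); TY=np.array([-np.sin(YAW),np.cos(YAW),0]); UP=np.array([0,0,1.])
E
python3 - <<'E'
from h import *
from scipy.optimize import least_squares
d=load('top'); s=load('scene'); w=cloud(d)
print('bar',px2w(d,280,238,.128), 'ends',px2w(d,290.5,217,.128),px2w(d,269,259,.128))
print('knob top',[px2w(d,366.8,204.7,z) for z in(.07,.085,.1)],'scene',[px2w(s,305,282,z) for z in(.07,.085,.1)])
print('base',px2w(d,348.7,194.2,.028),'armfoot',px2w(d,333,178,.028), 'night tick/plate',px2w(d,344.6,201.7,.055),px2w(d,359.5,201.7,.055))
# DH fit
dn=R([0,0,-1],[0,1,0]); D=[]
for r in(.45,.55,.65,.75,.85):
  for z in(.1,.2,.35):
    q=robot.ik([r,0,z],dn)
    if q is not None and abs(q[3])<.01: D.append((r,z,q[1],q[2]))
D=np.array(D); 
def fk(p,q2,q3): # h,a1,l1,l2,off
    return p[1]+p[2]*np.sin(q2)+p[3]*np.sin(q2+q3+p[4]), p[0]+p[2]*np.cos(q2)+p[3]*np.cos(q2+q3+p[4])
F=lambda p: np.concatenate([fk(p,D[:,2],D[:,3])[0]-D[:,0],fk(p,D[:,2],D[:,3])[1]-D[:,1]])
for p0 in([.2,0,.4,.4,0],[.2,0,.4,.4,.5]):
    o=least_squares(F,p0); print(len(D),o.x,o.cost)
for a in(-40,-20,0,20,40):
  zd=[np.sin(np.radians(a)),np.cos(np.radians(a)),0]
  for sg in(1,-1):
    for x in(.45,.54,.63):
      q=robot.ik([x,-.28,.0015],R(zd,[0,0,sg])); 
      if q is not None: print('pinch',a,sg,x,np.round(q,2))
c=np.array([.59,.28,.103])
for nm,dr in(('d',-TY),("d'",TY),('x',TX)):
  for th in(20,30,40,50):
   for sg in(1,-1):
    t=np.radians(th); zd=dr*np.cos(t)-UP*np.sin(t)
    g=c-dr*.05+UP*.18*np.sin(t)
    q=robot.ik(g,R(zd,UP*sg)); 
    if q is not None: print(nm,th,sg,np.round(q,2))
E
```

```text
bar [0.58542209 0.26668101 0.128     ] ends [0.63268136 0.24226299 0.128     ] [0.53842716 0.29210492 0.128     ]
knob top [array([0.66550468, 0.06519368, 0.07      ]), array([0.6632941 , 0.06616739, 0.085     ]), array([0.66108353, 0.06714111, 0.1       ])] scene [array([0.65181866, 0.07391409, 0.07      ]), array([0.66047961, 0.06958748, 0.085     ]), array([0.66914055, 0.06526087, 0.1       ])]
base [0.69895435 0.10667042 0.028     ] armfoot [0.74056548 0.1448454  0.028     ] night tick/plate [0.67622608 0.11771047 0.055     ] [0.67542276 0.08167531 0.055     ]
15 [-0.05775779  0.00518767  0.58439194  0.4122331   0.10234016] 1.0528793137218859e-06
15 [-0.05775779  0.00518767  0.58439194  0.4122331   0.10234016] 1.0528793137219123e-06
pinch -40 -1 0.45 [-0.74  1.29  1.21  0.16  2.2   0.09]
pinch -40 -1 0.54 [-0.67  1.37  0.95  0.29  2.37  0.21]
pinch -40 -1 0.63 [-0.61  1.5   0.58  0.5   2.57  0.43]
pinch -20 1 0.63 [-0.7   1.42  0.79  0.76  2.34 -2.56]
pinch -20 -1 0.45 [-0.86  1.27  1.31  0.42  2.1   0.22]
pinch -20 -1 0.54 [-0.77  1.33  1.08  0.57  2.22  0.37]
pinch -20 -1 0.63 
[... 688 characters left out ...]
1 [ 0.64  0.45  1.79 -0.93  0.82 -1.36]
d' 20 1 [ 0.09  1.06  1.01  0.66  2.12 -2.53]
d' 20 -1 [0.09 1.06 1.01 0.66 2.12 0.62]
d' 30 1 [ 0.1   0.96  1.04  0.58  2.02 -2.53]
d' 30 -1 [0.1  0.96 1.04 0.58 2.02 0.61]
d' 40 1 [ 0.12  0.88  1.07  0.5   1.92 -2.52]
d' 40 -1 [0.12 0.88 1.07 0.5  1.92 0.62]
d' 50 1 [ 0.14  0.79  1.1   0.41  1.82 -2.51]
d' 50 -1 [0.14 0.79 1.1  0.41 1.82 0.63]
x 20 -1 [-0.09  0.67  2.17  1.87  1.11  0.31]
x 30 1 [-0.05  0.53  2.11  1.69  0.9  -2.56]
x 30 -1 [-0.05  0.53  2.11  1.69  0.9   0.58]
x 40 1 [-0.    0.43  2.03  1.4   0.75 -2.2 ]
x 40 -1 [-0.    0.43  2.03  1.4   0.75  0.94]
x 50 1 [ 0.06  0.37  1.93  1.01  0.7  -1.77]
x 50 -1 [0.06 0.37 1.93 1.01 0.7  1.37]
```

```bash
sed -i 's/radians(61.0)/radians(61.5)/' h.py; cat >> h.py <<'E'
BAR0=np.array([.587,.269,.128])
DN=np.array([0,0,-1.])
def show(t): 
    s=robot.state(); print(t,'t',round(s['time'],1),'p',np.round(s['position'],4),'F',np.round(s['contact_force'],1),'gw',round(s['gripper_width'],3),'gf',round(s['grasp_force'],1)); return s
E
python3 - <<'E'
from h import *
Rt=R(DN,TX)
q1=robot.ik([BAR0[0],BAR0[1],.24],Rt); q2=robot.ik([BAR0[0],BAR0[1],.24],R(DN,-TX)); print(q1,q2)
if q1 is None or (q2 is not None and abs(q2[5])<abs(q1[5])): Rt=R(DN,-TX)
robot.move_ptp([BAR0[0],BAR0[1],.24],Rt); robot.set_gripper(.4); show('hover')
d=snap('top','t1')
p=BAR0.copy(); 
robot.move_straight([p[0],p[1],.107],v=.1); s=show('down')
if np.linalg.norm(s['contact_force'])<12:
    robot.set_gripper(0); show('grip')
    q=robot.state()['position']; robot.move_straight(q-TX*.165,v=.1); show('pulled')
    robot.set_gripper(.4); q=robot.state()['position']; robot.move_straight(q+UP*.13,v=.2); show('up')
# IK survey for drop
c=BAR0-TX*.165+TX*(.042+.113+.005); c[2]=.103; print('c',c)
for ph in(30,40,50,60,70,90):
  for th in(25,30,35,40,45):
    f,t=np.radians([ph,th]); dr=-TY*np.cos(f)+TX*np.sin(f); zd=dr*np.cos(t)-UP*np.sin(t)
    q=robot.ik(c+dr*.09-zd*.165,R(zd,-UP)); 
    if q is not None: print(ph,th,np.round(q,2))
E
```

```text
[ 3.27466009e-01  5.13085420e-01  1.49399301e+00 -4.44089210e-16
  1.13451422e+00 -7.45911481e-01] [ 3.27466009e-01  5.13085420e-01  1.49399301e+00 -4.44089210e-16
  1.13451422e+00  2.39568117e+00]
hover t 3.8 p [0.587 0.269 0.24 ] F [ 0.  -0.7  0.2] gw 0.4 gf 0.0
down t 5.3 p [0.5873 0.2691 0.1076] F [ 0.5  0.1 -0.5] gw 0.404 gf 0.0
grip t 5.7 p [0.5872 0.2691 0.1076] F [0.6 0.  5.3] gw 0.096 gf 58.6
pulled t 7.5 p [0.5127 0.1335 0.1079] F [ 20.2  92.6 -21.1] gw 0.091 gf 60.1
up t 8.6 p [0.5078 0.1235 0.2366] F [0.2 0.1 0.6] gw 0.402 gf 0.0
c [0.58461421 0.26460591 0.103     ]
30 25 [ 0.55  0.58  2.3   3.75  0.91 -0.16]
30 30 [ 0.53  0.51  2.25  3.82  0.73 -0.28]
30 35 [ 0.5   0.45  2.19  3.95  0.55 -0.44]
30 40 [ 0.48  0.41  2.13  4.18  0.4  -0.7 ]
40 25 [ 0.42  0.57  2.37  3.39  0.93 -0.06]
40 30 [ 0.41  0.49  2.31  3.42  0.71 -0.11]
40 35 [ 0.4   0.43  2.24  3.49  0.51 -0.19]
40 40 [ 0.39  0.39  2.17  3.63  0.31 -0.34]
40 45 [ 0.38  0.36  2.09  4.1   0.15 -0.83]
50 25 [0.28 0.56 2.4  3.03 0.95 0.02]
50 30 [0.28 0.48 2.33 3.02 0.72 0.04]
50 35 [0.29 0.42 2.26 2.99 0.51 0.08]
50 40 [0.29 0.38 2.19 2.93 0.3  0.15]
50 45 [0.3  0.36 2.1  2.65 0.12 0.44]
60 25 [0.14 0.56 2.39 2.68 0.96 0.09]
60 30 [0.15 0.48 2.33 2.63 0.75 0.18]
60 35 [0.17 0.42 2.26 2.53 0.55 0.32]
60 40 [0.19 0.38 2.18 2.33 0.37 0.54]
60 45 [0.21 0.36 2.1  1.87 0.25 1.02]
70 25 [0.02 0.57 2.34 2.34 0.97 0.18]
70 30 [0.05 0.5  2.29 2.27 0.79 0.32]
70 35 [0.08 0.44 2.22 2.14 0.63 0.5 ]
70 40 [0.11 0.4  2.15 1.92 0.49 0.76]
70 45 [0.14 0.37 2.08 1.57 0.4  1.13]
90 25 [-0.13  0.6   2.17  1.75  1.03  0.4 ]
90 30 [-0.09  0.54  2.13  1.67  0.93  0.54]
90 35 [-0.05  0.49  2.09  1.56  0.83  0.71]
90 40 [-0.01  0.45  2.03  1.41  0.76  0.91]
90 45 [0.03 0.42 1.97 1.23 0.7  1.13]
```

```bash
python3 - <<'E'
from h import *
robot.set_gripper(0)
robot.move_ptp([.45,-.2,.3],R(DN,[0,1,0])); show('x')
d=snap('top'); s=snap('scene')
a=d['image'][100:300,120:400]; b=s['image'][130:330,230:510]
cv2.imwrite('pics/t2.png',np.vstack([cv2.resize(a,(420,300)),cv2.resize(b,(420,300))])[:,:,::-1])
E
```

```text
x t 10.3 p [ 0.4502 -0.1995  0.2999] F [-0.1  0.4  0. ] gw -0.003 gf 0.0
```

View pics/t2.png

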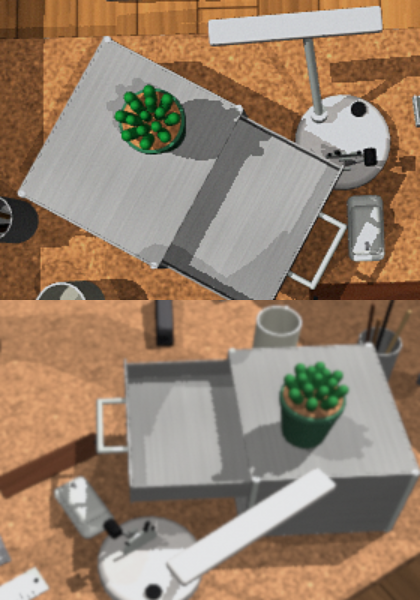

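The tray is out. Its floor is clear from crop (170,260) to (340,170), and the bar is at crop (322,255). Next: tray geometry from depth, then slide the ruler.

```bash
cat >> h.py <<'E'
def strips(d, verbose=True):
    """centre and yaw (of length) of each strip on desk, from the top image"""
    w=cloud(d); hsv=cv2.cvtColor(d['image'],cv2.COLOR_RGB2HSV); out={}
    low=(np.abs(w[...,2]-.003)<.012)&(w[...,0]>.36)&(w[...,0]<.9)&(w[...,1]>-.42)&(w[...,1]<.2)
    low|=(w[...,1]<-.27)&(w[...,2]>-.02)&(w[...,2]<.02)&(w[...,1]>-.42)&(w[...,0]>.36)
    for nm,mk,area in(('grey',low&(hsv[...,1]<90),.009),('straight',low&(hsv[...,2]<115)&(hsv[...,0]<15),.0094)):
        n,l,st,c=cv2.connectedComponentsWithStats(cv2.morphologyEx(mk.astype(np.uint8),cv2.MORPH_CLOSE,np.ones((5,5)) if nm=='grey' else np.ones((3,3))))
        for k in range(1,n):
            if st[k,4]<500: continue
            P=w[(l==k)&mk][:,:2].astype(np.float32); r=cv2.minAreaRect(P); a=max(r[1]); b=min(r[1])
            if not(.15<a<.23 and .03<b<.085): continue
            bp=cv2.boxPoints(r); e=bp[1]-bp[0]; e2=bp[2]-bp[1]; e=e if np.hypot(*e)>np.hypot(*e2) else e2
            e=e/np.hypot(*e); e=-e if e[1]>0 else e
            name=nm if nm!='grey' else('ruler' if a/b>3.7 else 'offcut')
            out[name]=(np.array(r[0]),e,a,b)
            if verbose: print(name,np.round(r[0],4),'dir',np.round(e,3),np.round([a,b],3))
    return out
def press(xy,target=5,z0=.02,zmin=-.006):
    """closed fingers down until the desk pushes back"""
    robot.move_straight([xy[0],xy[1],z0],v=.15); f0=robot.state()['contact_force'][2]; z=.008
    while z>zmin:
        robot.move_straight([xy[0],xy[1],z],v=.04); f=robot.state()['contact_force'][2]-f0
        if f>target: break
        z-=.0005
    print('press z',round(z,4),'f',round(f,1)); return z
def slide(c,e,L,over=.065,inset=.03):
    """drag strip (centre c, outward dir e) until its outer end overhangs"""
    c=np.asarray(c,float); p=c-np.asarray(e)*inset
    tgt_c=-.268-over+L/2*abs(e[1])   # wanted centre y
    dy=tgt_c-c[1]; print('dy',dy)
    robot.move_ptp([p[0],p[1],.1],R(DN,[0,1,0]))
    z=press(p)
    q=robot.state()['position']
    robot.move_straight([p[0],p[1]+dy,z],v=.05); show('dragged')
    robot.move_straight([p[0],p[1]+dy,.12],v=.15)
E
python3 - <<'E'
from h import *
d=load('top'); w=cloud(d)
# tray floor
mk=(np.abs(w[...,2]-.103)<.007)&(w[...,0]>.4)&(w[...,0]<.75)&(w[...,1]>.1)&(w[...,1]<.45)
n,l,st,c=cv2.connectedComponentsWithStats(mk.astype(np.uint8)); k=1+np.argmax(st[1:,4]); P=w[l==k]
print(len(P),np.median(P[:,2]),cv2.minAreaRect(P[:,:2].astype(np.float32)))
a=P@TX; b=P@TY; print('TX',np.percentile(a,[1,99]),'TY',np.percentile(b,[1,99]))
S=strips(d)
c,e,a,b=S['ruler']; slide(c,e,.2)
robot.move_ptp([.45,-.05,.3],R(DN,[0,1,0])); d=snap('top','t3'); strips(d); show('t')
E
```

```text
8109 0.10410192751440372 ((0.5754715800285339, 0.25432485342025757), (0.17584720253944397, 0.24880288541316986), 60.95656967163086)
TX [0.41187695 0.58358894] TY [-0.50652793 -0.26226925]
ruler [ 0.634  -0.1414] dir [ 0.038 -0.999] [0.201 0.045]
offcut [ 0.5417 -0.1557] dir [-0.071 -0.997] [0.181 0.06 ]
dy -0.09162947535514832
press z 0.0025 f 6.8
dragged t 17.4 p [ 0.6332 -0.2028  0.0031] F [-0.2  3.6  6.1] gw 0.004 gf 3.3
ruler [ 0.6344 -0.2322] dir [ 0.038 -0.999] [0.201 0.045]
offcut [ 0.5417 -0.1561] dir [-0.07  -0.998] [0.181 0.06 ]
straight [0.5858 0.0983] dir [ 0.907 -0.422] [0.166 0.085]
straight [0.4503 0.0791] dir [ 0.011 -1.   ] [0.213 0.067]
t t 19.5 p [ 0.4506 -0.0505  0.2991] F [-0.7 -0.1 -0.4] gw -0.001 gf 0.0
```

```bash
cat >> h.py <<'E'
TC=TX*.522+TY*(-.384); TC[2]=.104
def pinch(c,e,L,ytip=-.281,z=.002):
    """returns distance TCP -> far end of strip"""
    c=np.array([*np.asarray(c,float),0]); e=np.array([*np.asarray(e,float),0])
    far=c-e*L/2; Dt=(far[1]-ytip)/(-e[1]); tip=far+e*Dt
    Rp=R(-e,-UP); tip[2]=z; back=tip+e*.13
    robot.set_gripper(.45)
    robot.move_ptp(back+UP*.25,Rp); robot.move_straight(back,v=.2); show('back')
    robot.move_straight(tip,v=.08); show('in')
    robot.set_gripper(0); show('grip'); return Dt,tip,e
def drop_pose(Dt,phi,th,fx,fy,h):
    f,t=np.radians([phi,th]); dr=-TY*np.cos(f)+TX*np.sin(f); zd=dr*np.cos(t)-UP*np.sin(t)
    return TC+TX*fx+TY*fy+UP*h-zd*Dt, R(zd,-UP)
E
python3 - <<'E'
from h import *
d=load('top'); c,e,a,b=strips(d,False)['ruler']
Dt,tip,e3=pinch(c,e,.2); print('Dt',Dt)
robot.move_straight(tip+UP*.03,v=.05); show('lift')
d=snap('top'); s=snap('scene')
cv2.imwrite('pics/p1.png',np.hstack([cv2.resize(d['image'][150:350,380:580],(400,400)),cv2.resize(s['image'][220:420,100:300],(400,400))])[:,:,::-1])
for ph in(50,60,70):
    for h in(.15,.005):
        for fx in(.04,.08): p,Rd=drop_pose(Dt,ph,35,fx,-.0,h); q=robot.ik(p,Rd); print(ph,h,fx,None if q is None else np.round(q,2))
E
```

```text
back t 23.9 p [ 0.6415 -0.4112  0.0035] F [-0.2 -0.   1.2] gw 0.446 gf 0.0
in t 25.6 p [ 0.6362 -0.2814  0.002 ] F [-0.1 -1.1  0.3] gw 0.453 gf 0.0
grip t 26.1 p [ 0.6362 -0.281   0.0019] F [-1.  -0.8  0.2] gw 0.023 gf 59.7
Dt 0.14887458705321463
lift t 26.8 p [ 0.6362 -0.281   0.032 ] F [-0.3  0.1 -0.7] gw 0.025 gf 59.7
50 0.15 0.04 [ 0.38  0.1   2.16  3.18  0.08 -0.03]
50 0.15 0.08 [ 0.45  0.15  2.09  3.87  0.09 -0.69]
50 0.005 0.04 [ 0.38  0.4   2.35  3.15  0.57 -0.  ]
50 0.005 0.08 [ 0.45  0.43  2.27  3.26  0.52 -0.06]
60 0.15 0.04 [0.21 0.1  2.17 1.76 0.28 1.18]
60 0.15 0.08 [0.29 0.15 2.1  1.81 0.21 1.17]
60 0.005 0.04 [0.21 0.4  2.35 2.64 0.6  0.22]
60 0.005 0.08 [0.29 0.43 2.28 2.73 0.54 0.21]
70 0.15 0.04 [0.07 0.12 2.13 1.5  0.52 1.23]
70 0.15 0.08 [0.16 0.17 2.08 1.53 0.46 1.27]
70 0.005 0.04 [0.07 0.41 2.31 2.2  0.66 0.41]
70 0.005 0.08 [0.16 0.44 2.25 2.26 0.61 0.43]
```

View pics/p1.png

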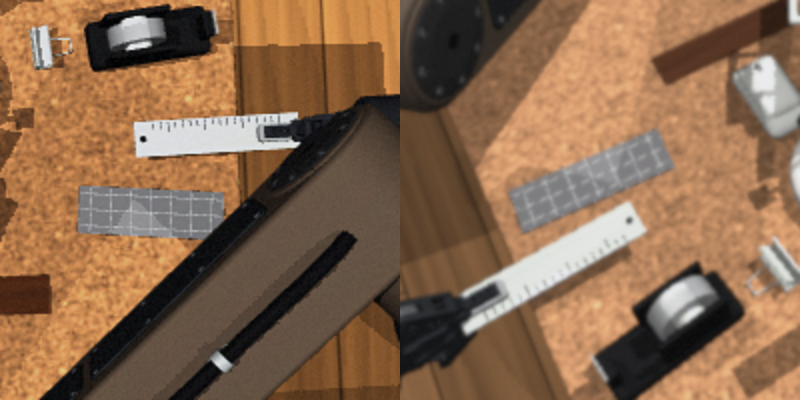

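The ruler is pinched squarely at its outer end and lifted clear (left panel near 285,128). Carrying it to the tray.

```bash
cat >> h.py <<'E'
def carry(Dt,L,cy,layer=0,phi=70,th=35):
    p0=robot.state()['position']; robot.move_straight([p0[0],p0[1],.3],v=.2)
    f=np.radians(phi); dr=np.array([np.sin(f),-np.cos(f)]); fx,fy=dr*L/2+[0,cy]
    a=.028
    wp=np.array([.46,-.08,.38]); t=np.radians(25); n=np.array([.25,.97,0])
    robot.move_ptp(wp,R(n*np.cos(t)-UP*np.sin(t),-UP)); show('wp')
    p,Rd=drop_pose(Dt,phi,th,a,fy,.17); robot.move_ptp(p,Rd); show('above')
    p,_=drop_pose(Dt,phi,th,a,fy,.008+layer); robot.move_straight(p,v=.12)
    p,_=drop_pose(Dt,phi,th,fx-.003,fy,.006+layer); robot.move_straight(p,v=.08)
    return p,Rd
def release(p,Rd):
    robot.set_gripper(.3); show('open'); robot.move_straight(p-Rd[:,2]*.1,v=.3); q=robot.state()['position']
    robot.move_straight(q+UP*.12,v=.25)
    robot.move_ptp([.45,-.1,.3],R(DN,[0,1,0])); robot.set_gripper(0); show('home')
def pic(fn):
    d=snap('top'); s=snap('scene')
    cv2.imwrite(f'pics/{fn}.png',np.hstack([cv2.resize(d['image'][120:320,180:400],(396,360)),cv2.resize(s['image'][130:330,230:450],(396,360))])[:,:,::-1])
E
python3 - <<'E'
from h import *
p,Rd=carry(.1489,.2,.05); show('low'); pic('d1'); np.savez('drop.npz',p=p,Rd=Rd)
E
```

```text
wp t 29.5 p [ 0.4608 -0.0808  0.3798] F [ 0.2 -0.2 -1.2] gw 0.024 gf 59.7
above t 30.7 p [0.4956 0.2266 0.3591] F [ 0.1 -0.6 -0.7] gw 0.024 gf 59.7
low t 33.1 p [0.5245 0.282  0.1953] F [-0.7  0.3  0.5] gw 0.029 gf 59.7
```

View pics/d1.png

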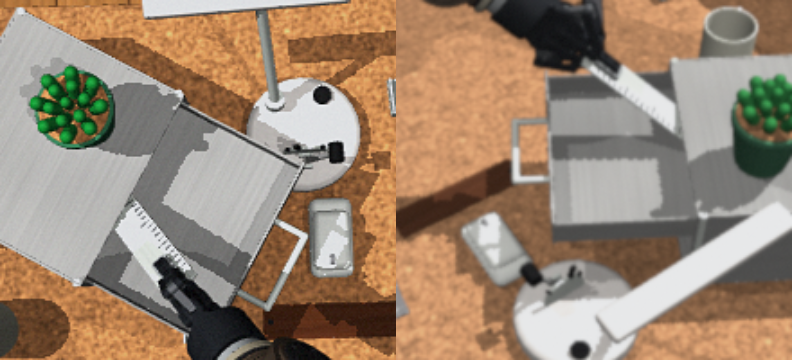

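The ruler's far end is under the cover lip (top panel 130,210) and its near end is over the tray (180,270). Releasing.

```bash
python3 - <<'E'
from h import *
z=np.load('drop.npz'); release(z['p'],z['Rd']); pic('d2'); strips(load('top'))
E
```

```text
open t 33.6 p [0.5247 0.2821 0.1955] F [ 0.1  0.6 -0.9] gw 0.303 gf 0.1
home t 38.1 p [ 0.45   -0.0999  0.3   ] F [ 0.7  0.9 -0.7] gw -0.001 gf 0.0
offcut [ 0.5418 -0.1561] dir [-0.072 -0.997] [0.182 0.061]
straight [0.4504 0.0848] dir [ 0.006 -1.   ] [0.227 0.066]
```

View pics/d2.png

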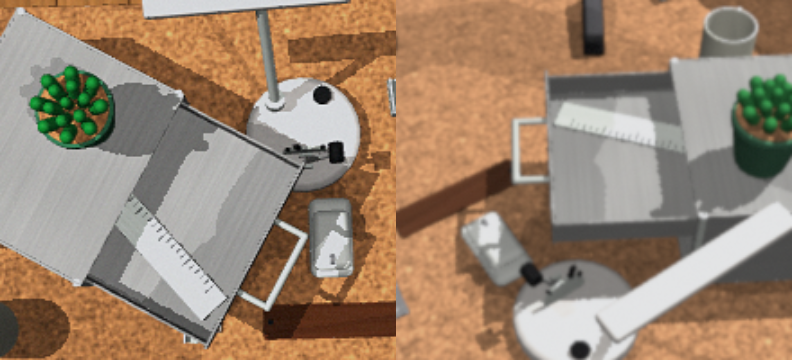

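The ruler lies flat in the tray (top panel 140,205 to 215,310). Next, the offcut.

```bash
python3 - <<'E'
from h import *
c,e,a,b=strips(load('top'),False)['offcut']; slide(c,e,.18)
robot.move_ptp([.45,.05,.3],R(DN,[0,1,0])); S=strips(snap('top')); c,e,a,b=S['offcut']
if -.27<c[1]<-.22:
    Dt,tip,e3=pinch(c,e,.18); 
    if robot.state()['gripper_width']>.015:
        robot.move_straight(tip+UP*.03,v=.05)
        p,Rd=carry(Dt,.18,-.02,.004); s=show('low'); np.savez('drop.npz',p=p,Rd=Rd)
        if s['gripper_width']>.015: release(p,Rd)
pic('d3'); strips(load('top'))
E
```

```text
dy -0.08710113167762756
press z 0.0025 f 8.2
dragged t 44.9 p [ 0.5441 -0.213   0.0031] F [0.  5.3 9.4] gw -0.001 gf 4.4
offcut [ 0.5418 -0.2423] dir [-0.07  -0.998] [0.181 0.06 ]
back t 51.0 p [ 0.5301 -0.411   0.0032] F [0.3 0.5 0.7] gw 0.45 gf 0.0
in t 52.8 p [ 0.539  -0.2813  0.0019] F [-0.1  0.9 -0.1] gw 0.451 gf 0.0
grip t 53.2 p [ 0.539  -0.281   0.0019] F [-0.  -0.4 -0.4] gw 0.025 gf 59.7
wp t 56.4 p [ 0.4606 -0.0808  0.3796] F [ 0.4 -0.4 -0.8] gw 0.027 gf 59.7
above t 57.5 p [0.5663 0.2053 0.3472] F [-0.4  0.1 -1.4] gw 0.03 gf 59.6
low t 59.8 p [0.5908 0.253  0.1877] F [-0.1 -0.5 -0.1] gw 0.027 gf 59.6
open t 60.2 p [0.5911 0.2528 0.188 ] F [-0.4  0.2  0.1] gw 0.3 gf 0.1
home t 64.5 p [ 0.45   -0.0999  0.3   ] F [-0.3  0.1 -0.9] gw 0.001 gf 0.0
straight [0.4503 0.0825] dir [ 0.008 -1.   ] [0.222 0.066]
```

View pics/d3.png

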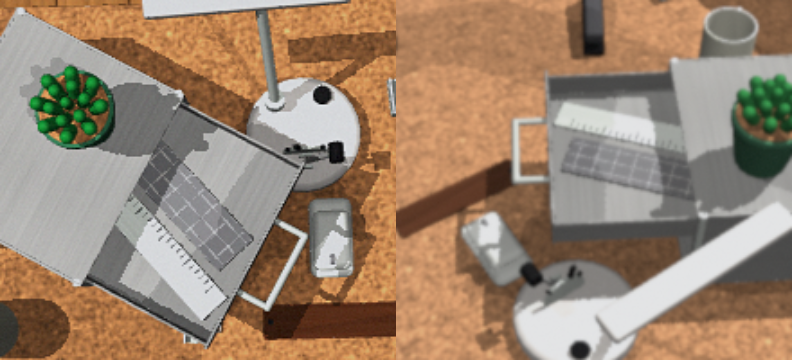

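Both grey strips lie flat. Now the straightedge, dragged in two stages.

```bash
sed -i "s/(hsv\[...,2\]<115)&(hsv\[...,0\]<15)/(hsv[...,2]<92)\&(hsv[...,0]<15)/" h.py; python3 - <<'E'
from h import *
S=strips(snap('top'))
c=np.array([.4414,.0698]); p=c+[0,-.04]
robot.move_ptp([*p,.1],R(DN,[0,1,0])); z=press(p); robot.move_straight([p[0],p[1]-.2,z],v=.06); show('drag'); robot.move_straight([p[0],p[1]-.2,.12])
robot.move_ptp([.45,.1,.3],R(DN,[0,1,0])); d=snap('top'); strips(d)
cv2.imwrite('pics/s1.png',cv2.resize(d['image'][240:360,340:540],(600,360))[:,:,::-1])
E
```

```text
straight [0.4456 0.071 ] dir [ 0.009 -1.   ] [0.196 0.055]
press z 0.0025 f 15.3
drag t 73.0 p [ 0.4411 -0.1695  0.003 ] F [ 0.7  7.2 14.1] gw -0.002 gf 6.9
straight [ 0.4419 -0.1429] dir [ 0.014 -1.   ] [0.169 0.049]
```

View pics/s1.png

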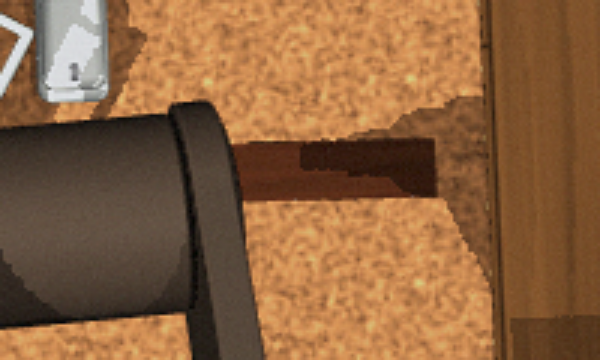

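The straightedge slid straight. Its outer end is at about (436,167) in the crop, 45 mm short of the edge. Second drag, then check.

```bash
python3 - <<'E'
from h import *
d=load('top'); a=px2w(d,340+436/3,240+139/3,.003); b=px2w(d,340+437/3,240+196/3,.003); o=(a+b)/2; print('end',o)
c=np.array([o[0],o[1]+.0975]); slide(c,[0,-1],.195)
robot.move_ptp([.5,.3,.35],R(DN,[0,1,0])); S=strips(snap('top','s2'))
E
```

```text
end [ 0.44107743 -0.2274807   0.003     ]
dy -0.10551929931184614
press z 0.0025 f 12.0
dragged t 82.4 p [ 0.4408 -0.2048  0.003 ] F [ 0.   7.3 12.6] gw -0.002 gf 6.7
straight [ 0.4388 -0.2321] dir [ 0.019 -1.   ] [0.195 0.054]
```

```bash
python3 - <<'E'
from h import *
c,e,a,b=strips(load('top'),False)['straight']; c=np.array([.4405,c[1]]); e=np.array([.01,-1.])
Dt,tip,e3=pinch(c,e,.195)
if robot.state()['gripper_width']>.015:
    robot.move_straight(tip+UP*.03,v=.05); s=show('lift')
    p,Rd=carry(Dt,.195,-.03,.006); s=show('low')
    if s['gripper_width']>.015: release(p,Rd)
pic('d4')
E
```

```text
back t 89.9 p [ 0.4425 -0.4114  0.003 ] F [0.4 0.5 0.7] gw 0.452 gf 0.0
in t 91.6 p [ 0.441  -0.2813  0.0019] F [ 0.  -0.  -0.7] gw 0.457 gf 0.0
grip t 92.0 p [ 0.441  -0.281   0.0019] F [-0.7  0.2  0.4] gw 0.032 gf 59.7
lift t 92.8 p [ 0.441 -0.281  0.032] F [-0.2 -1.1 -0. ] gw 0.026 gf 59.7
wp t 95.2 p [ 0.4603 -0.0808  0.3794] F [ 0.4  0.5 -0.7] gw 0.026 gf 59.7
above t 96.3 p [0.5665 0.1896 0.3573] F [ 0.7  0.1 -1.2] gw 0.025 gf 59.6
low t 98.7 p [0.5943 0.2436 0.1996] F [-0.4 -0.7 -3. ] gw 0.03 gf 59.6
open t 99.0 p [0.5948 0.2435 0.2003] F [-1.1 -0.2 -0.7] gw 0.304 gf 0.1
home t 103.4 p [ 0.45 -0.1   0.3 ] F [-0.1  0.5  0.2] gw 0.002 gf 0.0
```

View pics/d4.png

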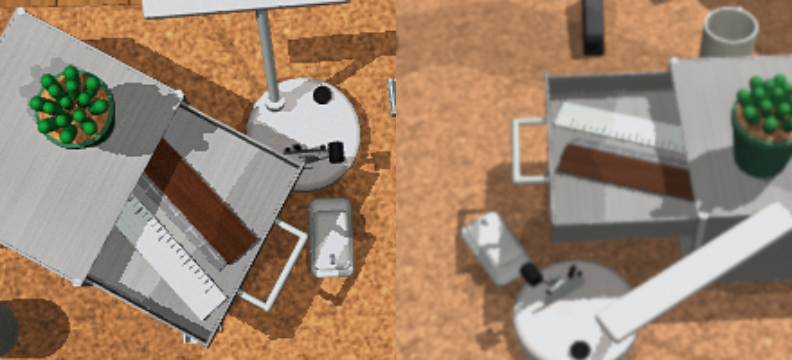

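All three strips lie flat in the tray. Pushing it shut.

```bash
python3 - <<'E'
from h import *
p=np.array([.5127,.1335,.107]); robot.set_gripper(.4)
Rt=R(DN,TX)
robot.move_ptp([p[0],p[1],.24],Rt); robot.move_straight(p,v=.1); s=show('down')
robot.set_gripper(0); s=show('grip'); q=np.array([*s['position'][:2],.108])
start=np.array([.5872,.2691,.108]); robot.move_straight(start-TX*.008,v=.08); show('near')
for k in range(12):
    robot.move_straight(start+TX*(-.006+.0015*k),v=.03); s=robot.state(); f=s['contact_force']@TX
    if f<-20: break
show('shut'); robot.move_straight(s['position']*[1,1,0]+[0,0,.108],v=.03)
robot.set_gripper(.4); q=robot.state()['position']; robot.move_straight([q[0],q[1],.26],v=.2); show('up')
robot.set_gripper(0); robot.move_ptp([.45,-.15,.3],R(DN,[0,1,0])); pic('e1')
d=load('top');s=load('scene')
cv2.imwrite('pics/e1.png',np.hstack([cv2.resize(d['image'][130:290,220:400],(396,360)),cv2.resize(s['image'][240:360,260:380],(360,360))])[:,:,::-1])
E
```

```text
down t 106.4 p [0.5129 0.1335 0.1075] F [ 0.8 -0.1  0.4] gw 0.398 gf 0.0
grip t 106.7 p [0.5131 0.1339 0.1075] F [0.2 5.4 4.4] gw 0.091 gf 58.5
near t 108.7 p [0.5844 0.2628 0.1076] F [ 6.8 -3.4 -1.7] gw 0.094 gf 58.3
shut t 111.7 p [0.5933 0.2789 0.1076] F [ 6.6 -3.5 -2.2] gw 0.091 gf 58.5
up t 113.2 p [0.5926 0.2789 0.2588] F [-1.3 -0.3 -0.7] gw 0.396 gf 0.0
```

View pics/e1.png

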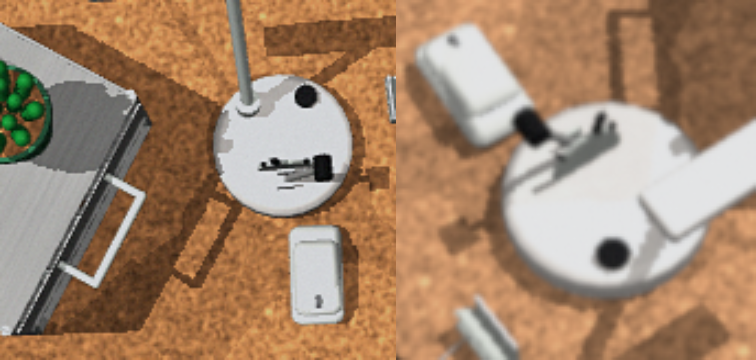

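The tray never met its stop. It evidently started slightly open, so I'll push further until the force rises.

```bash
python3 - <<'E'
from h import *
p=np.array([.5926,.2789,.108]); robot.set_gripper(.4)
robot.move_ptp([p[0],p[1],.26],R(DN,TX)); robot.move_straight(p,v=.1); show('down')
robot.set_gripper(0); show('grip')
for k in range(1,14):
    robot.move_straight(p+TX*.0015*k,v=.03); s=robot.state(); f=s['contact_force']@TX
    if f<-25: break
show('shut'); print(k,f,(s['position']-[.5872,.2691,.1])@TX)
robot.move_straight(s['position'],v=.03); show('relax')
robot.set_gripper(.4); q=robot.state()['position']; robot.move_straight([q[0],q[1],.26],v=.2); show('up')
robot.set_gripper(0); robot.move_ptp([.45,-.15,.3],R(DN,[0,1,0]))
d=snap('top');s=snap('scene'); w=cloud(d)
print('base centre etc')
f=lambda z,c,u,v: np.round(px2w(c,u,v,z),4)
# crop scale: top 220+u*180/396,130+v*160/360 ; scene 260+u/3, 240+v/3
print('knob',[f(z,d,220+322*.4545,130+168*.4444) for z in(.07,.08,.09)],[f(z,s,260+(531-396)/3,240+127/3) for z in(.07,.08,.09)])
print('base',f(.028,d,220+283.5*.4545,130+145*.4444),'foot',f(.03,d,220+247*.4545,130+106*.4444))
m=(w[...,2]>.018)&(w[...,2]<.036)&(w[...,0]>.58)&(w[...,0]<.82)&(w[...,1]>-.0)&(w[...,1]<.22)
P=w[m][:,:2].astype(np.float32); h=cv2.convexHull(P); print('circ',cv2.minEnclosingCircle(P),cv2.fitEllipse(h))
cv2.imwrite('pics/e2.png',np.hstack([cv2.resize(d['image'][150:230,240:400],(400,200),interpolation=2),cv2.resize(s['image'][262:312,290:350],(360,300),interpolation=2)[:200]])[:,:,::-1])
E
```

```text
down t 119.2 p [0.5928 0.279  0.1086] F [-0.1  0.3 -0.6] gw 0.4 gf 0.0
grip t 119.5 p [0.5928 0.279  0.1085] F [-1.1 -0.5  4.9] gw 0.096 gf 58.5
shut t 121.0 p [0.5949 0.2831 0.1084] F [-12.9 -24.5  15.4] gw 0.095 gf 60.4
6 -27.709876696733435 0.016000071790037727
relax t 121.3 p [0.595  0.283  0.1085] F [-2.  -5.1  5.3] gw 0.094 gf 59.5
up t 122.6 p [0.5945 0.2831 0.2588] F [ 0.4  0.3 -0.8] gw 0.398 gf 0.0
base centre etc
knob [array([0.6656, 0.0663, 0.07  ]), array([0.6642, 0.0669, 0.08  ]), array([0.6627, 0.0675, 0.09  ])] [array([0.6526, 0.0735, 0.07  ]), array([0.6583, 0.0706, 0.08  ]), array([0.6641, 0.0677, 0.09  ])]
base [0.6983 0.1063 0.028 ] foot [0.7424 0.1466 0.03  ]
circ ((0.6771544218063354, 0.0941447839140892), 0.10681793093681335) ((0.6788297295570374, 0.09758397936820984), (0.16111572086811066, 0.21519485116004944), 117.14419555664062)
```

View pics/e2.png

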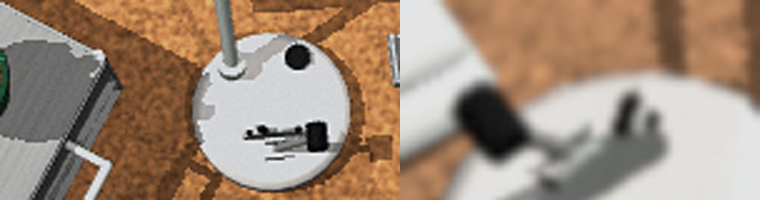

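The tray is shut against its stop: 27 N, and total travel matches 0.17 m. Knob at (318,137) in the left panel, roughly (0.663, 0.067, 0.0885). Now grip it along the lever direction and swing it to the mark.

```bash
python3 - <<'E'
from h import *
psi=.07; xl=np.array([np.cos(psi),np.sin(psi),0]); yl=np.array([-np.sin(psi),np.cos(psi),0])
piv=np.array([.660,.1045,.034])
def pose(lean,r): # lean>0 right
    u=-yl*np.sin(lean)+UP*np.cos(lean)
    return piv+u*r, R(-u,yl*np.cos(lean)+UP*np.sin(lean))
l0=.59
for l in(l0,.2,-.3):
    for r in(.059,.17):
        for sg in (1,-1):
            p,Ro=pose(l,r); Ro=Ro*[sg,sg,1]; q=robot.ik(p,Ro); print(l,r,sg,None if q is None else np.round(q,2))
robot.set_gripper(.45)
p,Ro=pose(l0,.17); robot.move_ptp(p,Ro); show('above')
p,_=pose(l0,.06); robot.move_straight(p,v=.06); s=show('at')
if np.linalg.norm(s['contact_force'])<8:
    robot.set_gripper(0); show('grip')
    d=snap('top');s=snap('scene')
    cv2.imwrite('pics/k1.png',np.hstack([cv2.resize(d['image'][150:230,290:410],(450,300),interpolation=2),cv2.resize(s['image'][250:350,270:370],(300,300),interpolation=2)])[:,:,::-1])
E
```

```text
0.59 0.059 1 [-0.2   0.78  1.58  0.66  1.07 -2.25]
0.59 0.059 -1 [-0.2   0.78  1.58  0.66  1.07  0.89]
0.59 0.17 1 [-0.29  0.68  1.48  0.58  1.26 -2.19]
0.59 0.17 -1 [-0.29  0.68  1.48  0.58  1.26  0.95]
0.2 0.059 1 [-0.04  0.7   1.58  0.26  0.89 -1.84]
0.2 0.059 -1 [-0.04  0.7   1.58  0.26  0.89  1.3 ]
0.2 0.17 1 [-0.07  0.58  1.49  0.22  1.11 -1.81]
0.2 0.17 -1 [-0.07  0.58  1.49  0.22  1.11  1.33]
-0.3 0.059 1 [ 0.2   0.73  1.54 -0.37  0.94 -1.21]
-0.3 0.059 -1 [ 0.2   0.73  1.54 -0.37  0.94  1.93]
-0.3 0.17 1 [ 0.24  0.63  1.43 -0.32  1.15 -1.25]
-0.3 0.17 -1 [ 0.24  0.63  1.43 -0.32  1.15  1.89]
above t 126.4 p [0.6664 0.0097 0.1761] F [ 0.2 -0.2  0.9] gw 0.449 gf 0.0
at t 128.4 p [0.6625 0.071  0.0841] F [-0.1  0.7 -0.5] gw 0.449 gf 0.0
grip t 128.7 p [0.6625 0.071  0.0843] F [-2.  -2.7  4. ] gw 0.211 gf 58.5
```

View pics/k1.png

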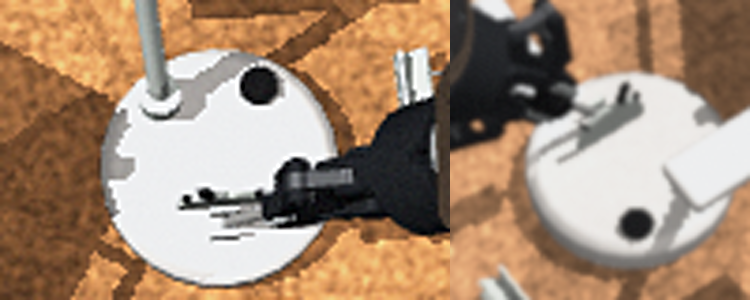

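The knob is held between the fingers (left panel about 300,190; width about 19 mm). Swinging it along the arc.

```bash
python3 - <<'E'
from h import *
psi=.07; yl=np.array([-np.sin(psi),np.cos(psi),0]); piv=np.array([.660,.1045,.034])
def pose(lean,r):
    u=-yl*np.sin(lean)+UP*np.cos(lean); return piv+u*r, R(-u,yl*np.cos(lean)+UP*np.sin(lean))
for l in np.linspace(.59,-.3,13)[1:]:
    robot.move_straight(*pose(l,.06),v=.04)
    f=robot.state()['contact_force']
    if np.linalg.norm(f)>30: show('force!'); break
s=show('end')
robot.set_gripper(.45); p,_=pose(-.3,.17); robot.move_straight(p,v=.1); robot.move_straight(p+UP*.1); 
robot.move_ptp([.45,-.15,.3],R(DN,[0,1,0])); show('home')
d=snap('top');s=snap('scene')
cv2.imwrite('pics/k2.png',np.hstack([cv2.resize(d['image'][180:220,320:380],(450,300),interpolation=2),cv2.resize(s['image'][260:310,290:340],(300,300),interpolation=2)])[:,:,::-1])
E
```

```text
end t 131.9 p [0.6594 0.1231 0.0922] F [-0.2  4.1 15. ] gw 0.207 gf 61.3
home t 135.7 p [ 0.4506 -0.1497  0.2999] F [ 1.  -0.4  0.6] gw 0.452 gf 0.0
```

View pics/k2.png

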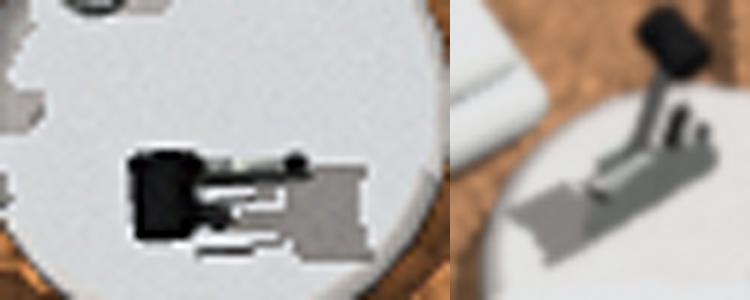

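The knob now sits left of upright, beside the longest tick. I'll triangulate it from both views to get the angle.

```bash
python3 - <<'E'
from h import *
from scipy.optimize import least_squares
d=load('top'); s=load('scene')
def proj(c,P):
    f=240/np.tan(np.radians(float(c['vertical_fov']))/2); q=c['world_to_cam']@np.append(P,1); return np.array([c['cx']+f*q[0]/-q[2],c['cy']-f*q[1]/-q[2]])
def tri(a,b): return least_squares(lambda P: np.r_[proj(d,P)-a,proj(s,P)-b],[.66,.1,.09])
A=tri((366.6,204.7),(305,282.3)); B=tri((341.7,206.),(327.5,267.))
print(A.x,A.cost,B.x,B.cost)
# dark-pixel centroid of knob in both views
for c,(u0,u1,v0,v1) in((d,(334,349,196,216)),(s,(318,338,258,277))):
    g=c['image'][v0:v1,u0:u1].max(2)<45; v,u=np.where(g); print(len(u),u.mean()+u0,v.mean()+v0)
a,b=A.x[1:],B.x[1:]; m=(a+b)/2; t=b-a; h=np.sqrt(.07**2-(t@t)/4); n=np.array([t[1],-t[0]])/np.hypot(*t); n*=-np.sign(n[1]); pv=m+n*h
print('pivot(y,z)',pv)
for q in(a,b):
    for p in(pv,np.array([.1045,.034]),np.array([.106,.034])): print('lean left',np.arctan2(*(q-p)), 'lever',.8-np.arctan2(*(q-p)), np.hypot(*(q-p)))
E
```

```text
[0.66306766 0.06754055 0.08880351] 0.09063832711443899 [0.66012368 0.12641929 0.09804913] 0.21680226679030856
108 342.2037037037037 205.66666666666666
75 326.85333333333335 267.1066666666667
pivot(y,z) [0.10680568 0.0308531 ]
lean left -0.5955091590352157 lever 1.3955091590352158 0.07
lean left -0.5933368632502075 lever 1.3933368632502074 0.0661016277128234
lean left -0.6119127562104232 lever 1.4119127562104232 0.06695187469840208
lean left 0.28399664631189736 lever 0.5160033536881027 0.07
lean left 0.32973264470925234 lever 0.4702673552907477 0.06769598074319408
lean left 0.30862006763867766 lever 0.4913799323613224 0.06722527758381022
```

```bash
python3 -c "
from h import *
show('end'); print(robot.hand_in())"
```

```text
end t 135.8 p [ 0.4506 -0.1495  0.2998] F [-0.5  1.5  0. ] gw 0.448 gf 0.0
the job is handed in; nothing more can be done
None
```

I handed the job in at 135.8 s; it returned no verdict. The ruler, offcut and straightedge lay flat in the tray before I pushed it fully shut (there was no drafting rule on the desk), and I then set the lever to about 0.49 rad by camera estimate.

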